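# Turn the face-down camera battery over into the tray

## Task

One of the two spare camera batteries on the desk lies face down, with its yellow label hidden. Turn that battery over and lay it flat in the shallow blue tray with its yellow label facing up, setting it down rather than dropping it. Leave the battery that already shows its label where it is.

Things in the scene. Friction and masses are not known exactly. Their poses are not given: they have to be found in the camera images.
- battery_a_center (a point): the face-down battery: black block 38 (own x) x 56 (own y) x 20.5 mm (own z), about 80 g, yellow label on its own +z face only. Point: the block's centre; own z points down at the start. Lies on the bare desk, its 56 mm length within 0.4 rad of world y (either way round). Stands freely on a 56 x 20.5 side (38 tall) or a 38 x 20.5 end (56 tall); a push near the top then tips it
- battery_b_center (a point): the other battery: same block, size and label, already lying label up (own z axis up). The point is its centre. To be left where it is
- tray_floor (a point): shallow square blue plastic tray, fixed to the desk: outside 134 x 134 mm, rim 11 mm above the desk, walls 4 mm thick, inside 126 x 126 mm, grey lining. The point is the middle of its inner floor, 4 mm above the desk; its x and y axes run parallel to the walls, z up. An open laptop with its screen up stands to its left; keep clear of it
Things that resemble listed ones, but are neither listed nor needed, are in the scene too. Leave any green or purple look-alike of the part that bears battery_a_center alone.

How it is judged:
At the end, for the whole second after the job is handed in: The battery that lay face down lies at rest flat on the tray floor with its yellow label up (z axis within 0.15 rad of vertical), its centre within 50 mm of the tray's middle along both tray axes and 6 to 15 mm above the floor; the other battery is within 20 mm of its start (angle between battery_a_center's own z axis and vertical below 0.15 rad and x of battery_a_center in the frame of tray_floor between -0.05 and 0.05 m and y of battery_a_center in the frame of tray_floor between -0.05 and 0.05 m and z of battery_a_center in the frame of tray_floor between 0.006 and 0.015 m and linear speed of battery_a below 0.02 m/s and distance of battery_b_center from where it was at the start of the episode below 0.02 m); the robot touches nothing.
It fails at once if the face-down battery is dropped from a height or thrown (faster than 1.2 m/s) (linear speed of battery_a above 1.2 m/s).
It fails at once if the battery that already shows its label is moved by more than 20 mm or turned over (distance of battery_b_center from where it was at the start of the episode above 0.02 m or angle between battery_b_center's own z axis and vertical above 0.6 rad).
It also fails if it takes over 56 s, if anything falls off the work surface, if the arm or the gripper's body presses on something with over 40 N, if the wrist force passes 120 N, or if a joint passes its speed limit or range.

## Robot

A 6-joint arm with a two-finger parallel gripper is mounted at the origin on a cart in front of the work surface, level with it; the furniture and walls round the work are solid. World frame = base frame: x ahead of the robot, y to its left, z up, the work surface at z = 0. Lengths are in m, angles in rad, forces in N, time in s.
With the tool pointing down it reaches from about 0.25 to 0.725 m from the base axis. Payload 4 kg.
Tool frame: the origin (TCP) lies midway between the tips of the shut fingers; the grasp point (between the pads) lies 19 mm behind it; z points along the fingers, y is the direction in which the jaws open and shut (so a half turn about z gives the same grasp; the last joint's range is limited). The gripper opens to 85 mm and grips with 20 to 120 N. Pads are 22 mm wide; open, the fingers measure 114 mm over their backs; the gripper's body (76 mm by 85 mm) begins 54 mm behind the grasp point. The pads swing forward as they close: fully open they stand 13 mm farther back than shut.
Start: joints at [1.301, 0.241, 0.005, 1.335, 0, 1.571], TCP at [0.133, 0.482, 0.231] pointing down, gripper open.
Joint ranges: [-2.72, 2.72], [-1.05, 1.87], [-1.09, 1.28], [-1.99, 2.15], [-1.42, 1.44], [-3.14, 3.14]. Speed limits (rad/s): [2.79, 2.79, 3.14, 3.14, 3.14, 3.14].

## Interface

Orientations are given as a unit quaternion [x, y, z, w].
In Python, from workcell import bot, eyes, job gives the robot as it stands.
- The arm moves only by the shell command python3 -m crank 'ROWS'. ROWS is a JSON object of lists of equal length, an entry for each row: "dr": the turn, a rotation vector about the tool's x, y, z in rad, a list of three; "travel": the shift along the tool's x, y, z in m, a list of three; "hand": the finger opening in m, from 0 to 0.0854. In form: {"dr": [[wx, wy, wz], ...], "travel": [[x, y, z], ...], "hand": [hand, ...]}. A call has 1 to 10 rows; each row is the pose to reach, as a shift and turn from the pose commanded when the call began, along the tool's axes at that moment; what a row does not reach only later rows make up. A row lasts 1/8 s, in which the tool goes at most 62.5 mm and 10.7 degrees, less where a joint would pass 70% of its speed; a pose out of reach is approached as far as the arm can. A call with a gripper value outside its range is refused whole. The fingers move at their own pace and stop on an object; the grip force is fixed at half the most. Time passes only in rows, so rows that repeat a pose let the fingers close. It gives the time, the measured TCP pose, the force and the opening at its end, in the units of the state.
- bot.get_obs(): the state, without advancing time (a new reading comes with each control period).
- eyes.camera(name): name is "scene" or "top"; returns a dict with "color" (400x640x3 uint8, red, green, blue), "K" (3x3 intrinsics, pixels), "R" (3x3) and "t" (3): a world point X has camera coordinates R X + t. Camera axes: x right, y down, z forward; pixel columns grow to the right and rows downward; lengths in m; the calibration is good to about 2 mm. A picture is of the moment at which its call begins. There is no depth.
- job.job_done(): hands the job in, once; it reports no verdict.
The state is a dict: "clock": time; "joint_pos": joint angles; "joint_vel": joint speeds; "tau": joint torques, N m; "eef_pos": TCP position; "tool_rot": TCP orientation; "ft_force": force on the tool from outside, world axes, zero at the start; "ft_torque": the same for the moment, N m; "grip_width": finger opening in m.
Only numpy, scipy, OpenCV 4.12 (cv2) and the standard library are available. Lean on these libraries where they do the work, as an engineer would, in place of code of your own. Each camera call takes 0.05 s, during which the arm holds its last target.

## Working session

There is one attempt and no reset: what is moved stays moved. The work goes in short steps, Python scripts to look and compute and a shell command to move; the robot and the scene stay as the last step left them, time stands still between calls to the robot, and variables do not carry over. Pictures are saved under pics/ and viewed, and the job is handed in when it is done.

```bash
mkdir -p pics; python3 - <<'E'
from workcell import bot,eyes,job
import cv2
o=bot.get_obs()
for k in o: print(k,o[k])
for n in("scene","top"):
    c=eyes.camera(n); cv2.imwrite(f"pics/{n}0.png",c["color"][:,:,::-1]); print(n,c["K"],c["R"],c["t"])
E
```

```text
clock 0.0
joint_pos [ 1.30097133e+00  2.41435876e-01  3.71759604e-03  1.33520027e+00
 -1.86638146e-05  1.57076925e+00]
joint_vel [ 0.00175819 -0.0027009  -0.00023658  0.00070248  0.00155611 -0.00045127]
tau [ 1.73966531e-03 -3.72317290e+01  2.52407134e+01  1.69429102e-02
 -7.79548441e-05  6.47462457e-06]
eef_pos [0.1331173  0.48129425 0.230399  ]
tool_rot [ 1.34490105e-01  9.90914368e-01 -1.05272218e-03 -1.33490405e-04]
ft_force [ 0.86487824 -0.10402143 -0.20974562]
ft_torque [ 0.01245766  0.00167535 -0.01722733]
grip_width 0.08539009303060122
scene [[425.2761028    0.         321.0435225 ]
 [  0.         425.2761028  193.75667386]
 [  0.           0.           1.        ]] [[ 0.6997854  -0.71432016  0.00686293]
 [-0.49816811 -0.4948721  -0.71199026]
 [ 0.51198527  0.4948215  -0.7021558 ]] [-0.48996301  0.23750104  0.66661931]
top [[484.71012744   0.         319.87725311]
 [  0.         484.71012744 198.2379555 ]
 [  0.           0.           1.        ]] [[-0.01561272 -0.99968437  0.01968233]
 [-0.99378411  0.01334456 -0.11052177]
 [ 0.11022423 -0.02128554 -0.99367879]] [-0.13681224  0.57216354  0.83412957]
```

View pics/scene0.png

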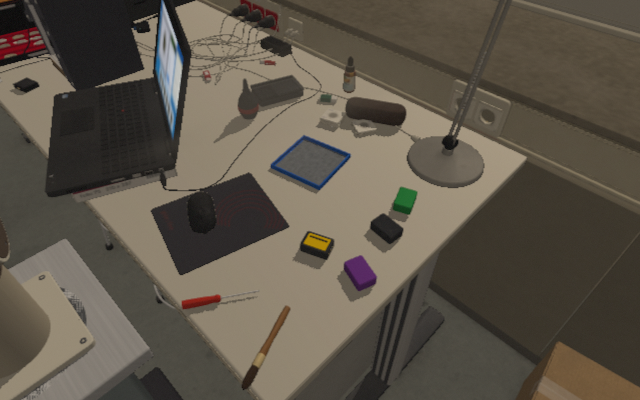

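View pics/top0.png

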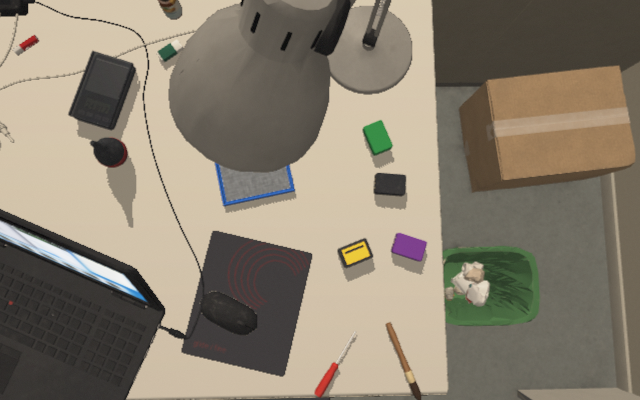

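The scene view shows the face-down black block at (387,229), which is (390,184) in the top view. The label-up battery is at (317,244) / (355,253), the green look-alike at (405,200) / (377,137) and the purple one at (360,272) / (409,247). The tray is at (312,161) / (255,180), partly under the lamp head in the top view. The black one fits, because it's a black block with no yellow visible. Next I'll enlarge it and measure.

```bash
cat > h.py <<'E'
from workcell import bot,eyes,job
import numpy as np,cv2
from scipy.spatial.transform import Rotation as Ro
def proj(c,X):
    p=c["K"]@(c["R"]@np.asarray(X,float)+c["t"]); return p[:2]/p[2]
def ray(c,u,v,z):
    C=-c["R"].T@c["t"]; d=c["R"].T@np.linalg.inv(c["K"])@np.array([u,v,1.]); return C+d*(z-C[2])/d[2]
def crop(c,x0,y0,x1,y1,s,fn):
    cv2.imwrite(fn,cv2.resize(c["color"][y0:y1,x0:x1,::-1],None,fx=s,fy=s,interpolation=cv2.INTER_CUBIC))
E
python3 - <<'E'
from h import *
s=eyes.camera("scene");t=eyes.camera("top")
for c in(s,t): print("cam",-c["R"].T@c["t"], "tcp px",proj(c,bot.get_obs()["eef_pos"]))
a=np.zeros((600,800,3),np.uint8)
A=cv2.resize(s["color"][180:300,290:430,::-1],(390,334),interpolation=2);B=cv2.resize(t["color"][110:280,330:440,::-1],(390,600),interpolation=2)
a[:334,:390]=A;a[:,400:790]=B;cv2.imwrite("pics/c1.png",a)
# black block / tray in both
def cont(c,m,roi,z):
    x0,y0,x1,y1=roi; mm=np.zeros(m.shape,np.uint8); mm[y0:y1,x0:x1]=m[y0:y1,x0:x1]
    cs,_=cv2.findContours(mm,cv2.RETR_EXTERNAL,2); k=max(cs,key=cv2.contourArea)
    return k[:,0,:]
def d(c,roi,m,z,n):
    k=cont(c,m.astype(np.uint8),roi,z); P=np.array([ray(c,u,v,z)[:2] for u,v in k])
    print(n,cv2.minAreaRect(k.astype(np.float32)),"world",cv2.minAreaRect((P*1000).astype(np.float32)))
T=t["color"].astype(int);S=s["color"].astype(int)
d(t,(368,168,415,205),T.max(2)<75,.0205,"black top")
d(t,(330,235,380,275),(T.max(2)<75)|((T[:,:,0]-T[:,:,2])>90),.0205,"yel top")
d(t,(205,140,305,215),(T[:,:,2]-T[:,:,0])>60,.011,"tray top")
d(s,(260,130,360,195),(S[:,:,2]-S[:,:,0])>40,.011,"tray scene")
d(t,(300,100,400,160),(T[:,:,1]-T[:,:,0])>50,.02,"green top")
d(t,(385,225,435,270),(T[:,:,2]-T[:,:,1])>40,.02,"purple top")
for u,v in[(310,137),(351,157),(320,187),(271,166)]: print("tray rim",ray(s,u,v,.011))
E
```

```text
cam [ 0.11988513 -0.56231538  0.64053162] tcp px [-66.55765529  72.41009117]
cam [ 0.47452973 -0.12664943  0.89478617] tcp px [-169.99023074  532.99470066]
black top ((389.5276184082031, 184.16897583007812), (30.311603546142578, 20.678327560424805), 4.763641834259033) world ((595.711181640625, -272.86566162109375), (55.15602111816406, 38.180049896240234), 84.44970703125)
yel top ((354.8448181152344, 252.86203002929688), (20.055095672607422, 29.896949768066406), 68.19859313964844) world ((472.0685729980469, -206.67572021484375), (35.72542953491211, 53.896636962890625), 20.83768653869629)
tray top ((254.57693481445312, 176.88462829589844), (42.75332260131836, 72.56297302246094), 78.69007110595703) world ((614.2551879882812, -25.899200439453125), (79.68009948730469, 132.68113708496094), 11.249313354492188)
tray scene ((309.94476318359375, 160.62051391601562), (67.990478515625, 44.885074615478516), 24.62356185913086) world ((640.119384765625, -25.342445373535156), (139.69093322753906, 136.8956298828125), 11.321128845214844)
green top ((377.43109130859375, 136.6724090576172), (29.41264533996582, 19.958581924438477), 66.80140686035156) world ((684.6746215820312, -253.44908142089844), (54.84147644042969, 37.31974792480469), 21.445537567138672)
purple top ((408.7000427246094, 246.40000915527344), (31.306549072265625, 19.922348022460938), 18.434946060180664) world ((482.06378173828125, -304.3150634765625), (56.10087966918945, 36.00983428955078), 70.73367309570312)
tray rim [0.70068183 0.03829842 0.011     ]
tray rim [ 0.71420975 -0.08311013  0.011     ]
tray rim [ 0.59206792 -0.10265858  0.011     ]
tray rim [0.56305819 0.02376051 0.011     ]
```

View pics/c1.png

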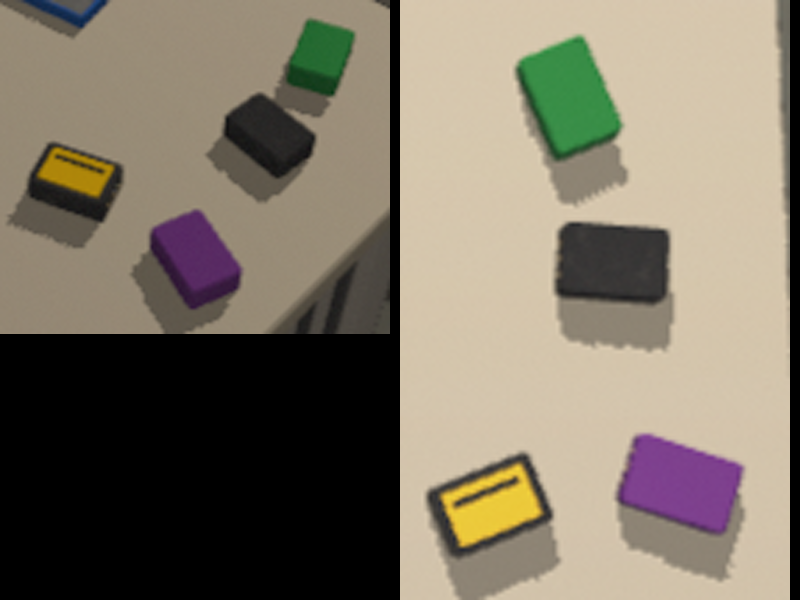

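The crop confirms it: black block, no label, at top pixel (390,184). Its measured footprint of 55×38 mm fits the given size. Next I'll check the lamp head height, since it may hang over the tray.

```bash
python3 - <<'E'
from h import *
s=eyes.camera("scene");t=eyes.camera("top")
for px in[(250,165),(175,100),(325,100),(250,90),(330,20)]:
  for z in(.2,.3,.4,.5,.6,.7):
    X=ray(t,*px,z); print(px,z,X[:2].round(3),proj(s,X).round())
print("lamp base",ray(t,370,50,.02),ray(s,447,158,.02))
E
```

```text
(250, 165) 0.2 [ 0.601 -0.041] [301.  97.]
(250, 165) 0.3 [ 0.583 -0.053] [297.  53.]
(250, 165) 0.4 [ 0.565 -0.066] [291.  -2.]
(250, 165) 0.5 [ 0.547 -0.078] [284. -75.]
(250, 165) 0.6 [ 0.528 -0.09 ] [ 274. -175.]
(250, 165) 0.7 [ 0.51  -0.103] [ 261. -318.]
(175, 100) 0.2 [0.699 0.069] [299.  61.]
(175, 100) 0.3 [0.667 0.041] [295.  23.]
(175, 100) 0.4 [0.635 0.013] [290. -26.]
(175, 100) 0.5 [ 0.602 -0.016] [284. -90.]
(175, 100) 0.6 [ 0.57  -0.044] [ 275. -179.]
(175, 100) 0.7 [ 0.538 -0.072] [ 262. -312.]
(325, 100) 0.2 [ 0.697 -0.151] [378. 100.]
(325, 100) 0.3 [ 0.665 -0.148] [370.  56.]
(325, 100) 0.4 [ 0.633 -0.144] [360.  -0.]
(325, 100) 0.5 [ 0.601 -0.141] [348. -74.]
(325, 100) 0.6 [ 0.569 -0.137] [ 330. -174.]
(325, 100) 0.7 [ 0.537 -0.134] [ 306. -318.]
(250, 90) 0.2 [ 0.714 -0.041] [341.  77.]
(250, 90) 0.3 [ 0.679 -0.053] [335.  36.]
(250, 90) 0.4 [ 0.645 -0.066] [328. -15.]
(250, 90) 0.5 [ 0.61  -0.078] [318. -83.]
(250, 90) 0.6 [ 0.576 -0.09 ] [ 305. -177.]
(250, 90) 0.7 [ 0.542 -0.103] [ 286. -314.]
(330, 20) 0.2 [ 0.821 -0.161] [420.  79.]
(330, 20) 0.3 [ 0.771 -0.156] [411.  38.]
(330, 20) 0.4 [ 0.721 -0.151] [400. -14.]
(330, 20) 0.5 [ 0.672 -0.146] [385. -82.]
(330, 20) 0.6 [ 0.622 -0.141] [ 364. -176.]
(330, 20) 0.7 [ 0.572 -0.136] [ 334. -314.]
lamp base [ 0.85129458 -0.24422767  0.02      ] [ 0.85756256 -0.24746006  0.02      ]
```

```bash
python3 - <<'E'
from h import *
s=eyes.camera("scene");t=eyes.camera("top")
print("base front corner",ray(t,163,310,.02),ray(s,175,165,.02))
for px in[(0,350),(0,215)]: print(px,ray(t,*px,.02)[:2])
# screen near top corner in scene approx (186,85)->bottom hinge; (160,0) top; in top (163,300)?
for px in[(52,185),(50,95),(186,90),(175,140),(165,10)]:
    print(px,[ray(s,*px,z)[:2].round(3) for z in(.02,.1,.2,.25)])
E
python3 - <<'E'
import cv2
a=cv2.imread('pics/scene0.png')[0:200,0:260];b=cv2.imread('pics/top0.png')[200:400,0:260]
import numpy as np
cv2.imwrite('pics/lap.png',cv2.resize(np.hstack([a,b]),(800,308)))
E
```

```text
base front corner [0.37740257 0.13380843 0.02      ] [0.4085713 0.1690355 0.02     ]
(0, 350) [0.3143834  0.41322354]
(0, 215) [0.54911973 0.42645194]
(52, 185) [array([0.191, 0.296]), array([0.182, 0.185]), array([0.171, 0.047]), array([ 0.165, -0.022])]
(50, 95) [array([0.328, 0.659]), array([0.301, 0.501]), array([0.268, 0.305]), array([0.251, 0.206])]
(186, 90) [array([0.601, 0.423]), array([0.539, 0.296]), array([0.461, 0.137]), array([0.423, 0.058])]
(175, 140) [array([0.458, 0.248]), array([0.414, 0.144]), array([0.36 , 0.013]), array([ 0.333, -0.052])]
(165, 10) [array([0.855, 0.955]), array([0.76 , 0.759]), array([0.642, 0.515]), array([0.583, 0.393])]
```

View pics/lap.png

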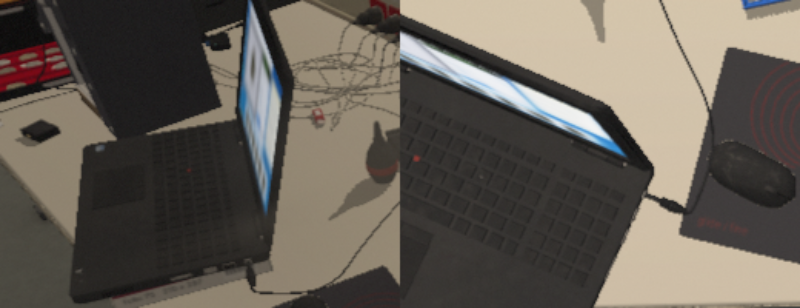

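```bash
cat >> h.py <<'E'
B=np.array([[-1,0,0],[0,1,0],[0,0,-1.]]).T
def RT(psi,P): # psi heading deg, P forward pitch deg
    return Ro.from_euler('z',psi,degrees=True)*Ro.from_rotvec([0,-np.radians(P),0])*Ro.from_matrix(B)
def rel(targets,cur=None):
    o=bot.get_obs(); R0=Ro.from_quat(o["tool_rot"]);p0=np.array(o["eef_pos"])
    if cur is not None: p0,R0=np.array(cur[0]),RT(*cur[1:])
    for p,psi,P in targets:
        print("dr",(R0.inv()*RT(psi,P)).as_rotvec().round(3).tolist(),"travel",R0.inv().apply(np.array(p)-p0).round(4).tolist())
def st():
    o=bot.get_obs();R=Ro.from_quat(o["tool_rot"]);M=R.as_matrix()
    psi=np.degrees(np.arctan2(-M[0,1],M[1,1]));P=np.degrees(np.arcsin(np.clip(M[:,2]@[np.cos(np.radians(psi)),np.sin(np.radians(psi)),0],-1,1)))
    print("t",round(o["clock"],2),"p",np.round(o["eef_pos"],4),"psi %.1f P %.1f"%(psi,P),"F",np.round(o["ft_force"],1),"g",round(o["grip_width"],4),"q",np.round(o["joint_pos"],2))
E
python3 - <<'E'
from h import *
st(); rel([((.29,-.06,.25),-5.5,0),((.604,-.273,.12),-5.5,0)])
E
```

```text
t 0.4 p [0.1332 0.4818 0.2312] psi -15.5 P -0.0 F [1.2 0.5 0. ] g 0.0853 q [1.3  0.24 0.   1.34 0.   1.57]
dr [-0.0, -0.0, -0.174] travel [-0.2955, -0.4805, -0.0187]
dr [-0.0, -0.0, -0.174] travel [-0.6549, -0.6021, 0.1113]
```

```bash
python3 -m crank '{"dr":[[0,0,-0.174],[0,0,-0.174],[0,0,-0.174],[0,0,-0.174],[0,0,-0.174],[0,0,-0.174],[0,0,-0.174],[0,0,-0.174],[0,0,-0.174],[0,0,-0.174]],"travel":[[-0.2955,-0.4805,-0.0187],[-0.2955,-0.4805,-0.0187],[-0.2955,-0.4805,-0.0187],[-0.2955,-0.4805,-0.0187],[-0.2955,-0.4805,-0.0187],[-0.2955,-0.4805,-0.0187],[-0.2955,-0.4805,-0.0187],[-0.2955,-0.4805,-0.0187],[-0.2955,-0.4805,-0.0187],[-0.2955,-0.4805,-0.0187]],"hand":[0.085,0.085,0.085,0.085,0.085,0.085,0.085,0.085,0.085,0.085]}'
python3 -c "
from h import *
st(); rel([((.604,-.274,.12),-5.5,0)])"
```

```text
clock: 1.65
eef_pos: [0.2904, -0.0644, 0.2503]
tool_rot: [0.054, 0.999, -0.0, 0.001]
ft_force: [-0.5, 1.9, 0.3]
grip_width: 0.0848
t 1.65 p [ 0.2904 -0.0644  0.2503] psi -6.2 P 0.1 F [-0.5  1.9  0.3] g 0.0848 q [-0.22 -0.18 -0.38  1.37 -0.   -0.11]
dr [-0.001, 0.001, -0.013] travel [-0.3343, -0.1741, 0.1309]
```

```bash
python3 -m crank '{"dr":[[0,0,0],[0,0,0],[0,0,0],[0,0,0],[0,0,0],[0,0,0],[0,0,0],[0,0,0],[0,0,0]],"travel":[[-0.333,-0.183,0.13],[-0.333,-0.183,0.13],[-0.333,-0.183,0.13],[-0.333,-0.183,0.13],[-0.333,-0.183,0.13],[-0.333,-0.183,0.13],[-0.333,-0.183,0.13],[-0.333,-0.183,0.13],[-0.333,-0.183,0.13]],"hand":[0.08,0.08,0.08,0.08,0.08,0.08,0.08,0.08,0.08]}'
python3 -c "
from h import *
st(); rel([((.604,-.274,.0),-5.5,0)])
t=eyes.camera('top');s=eyes.camera('scene')
cv2.imwrite('pics/t1.png',t['color'][:,:,::-1]);cv2.imwrite('pics/s1.png',s['color'][:,:,::-1])"
```

```text
clock: 2.78
eef_pos: [0.6037, -0.2722, 0.1201]
tool_rot: [0.047, 0.999, 0.0, -0.001]
ft_force: [0.0, 0.8, -0.7]
grip_width: 0.0797
t 2.77 p [ 0.6037 -0.2722  0.1201] psi -5.4 P -0.1 F [ 0.   0.8 -0.7] g 0.0797 q [-0.42  0.63  0.3   1.25  0.   -0.33]
dr [0.001, -0.001, 0.002] travel [-0.0006, -0.0019, 0.1201]
```

View pics/t1.png

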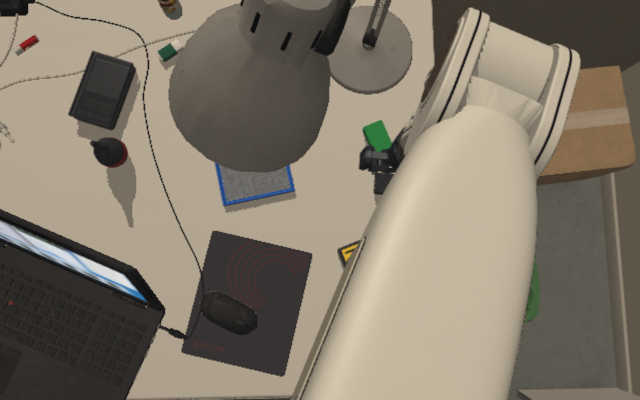

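View pics/s1.png

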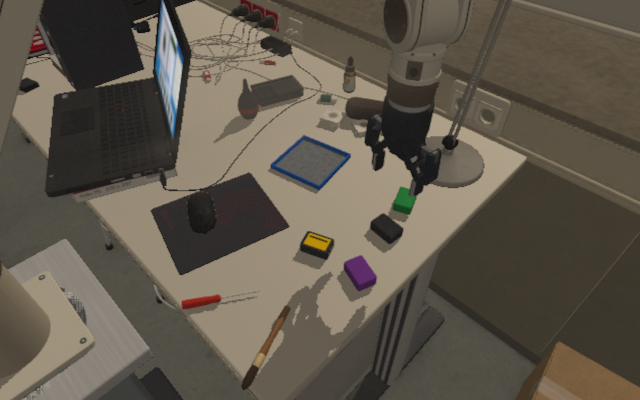

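```bash
python3 -c "
from h import *
st(); c=((.604,-.274,.12),-5.5,0)
rel([((.603,-.273,.035),-5.5,-10),((.603,-.273,.003),-5.5,-10)],c)
s=eyes.camera('scene')
for z in(.2,.25,.3,.35,.4): print(z,proj(s,(.604,-.274,z)))"
```

```text
t 2.88 p [ 0.6037 -0.2726  0.1212] psi -5.4 P 0.0 F [-0.1  0.1  0.4] g 0.0803 q [-0.42  0.62  0.3   1.25  0.   -0.33]
dr [0.0, 0.175, 0.0] travel [0.0011, 0.0009, 0.085]
dr [0.0, 0.175, 0.0] travel [0.0011, 0.0009, 0.117]
0.2 [399.92143799 151.10085334]
0.25 [404.30686461 126.07270018]
0.3 [409.18134828  98.2534401 ]
0.35 [414.63152845  67.14861133]
0.4 [420.76579389  32.13962631]
```

```bash
python3 -m crank '{"dr":[[0,0.175,0],[0,0.175,0],[0,0.175,0],[0,0.175,0],[0,0.175,0],[0,0.175,0],[0,0.175,0]],"travel":[[0.001,0.001,0.06],[0.001,0.001,0.085],[0.001,0.001,0.1],[0.001,0.001,0.117],[0.001,0.001,0.117],[0.001,0.001,0.117],[0.001,0.001,0.117]],"hand":[0.08,0.08,0.08,0.08,0.08,0.08,0.08]}'
python3 -c "
from h import *
st()
t=eyes.camera('top');s=eyes.camera('scene')
crop(s,300,100,500,300,3,'pics/s2.png')"
```

```text
clock: 3.8
eef_pos: [0.6041, -0.2735, 0.0056]
tool_rot: [0.048, 0.995, 0.004, -0.085]
ft_force: [0.4, -0.2, 0.5]
grip_width: 0.0799
t 3.8 p [ 0.6041 -0.2735  0.0056] psi -5.5 P -9.8 F [ 0.4 -0.2  0.5] g 0.0799 q [-0.4   0.85  0.41  1.29 -0.05 -0.3 ]
```

View pics/s2.png

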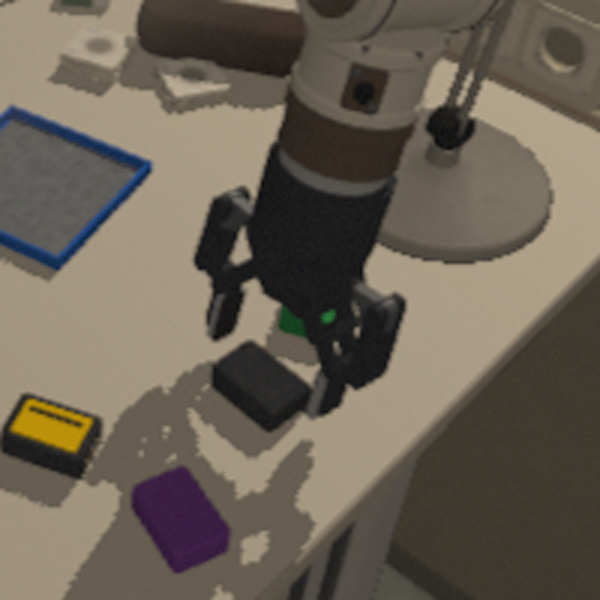

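```bash
python3 -c "
from h import *
s=eyes.camera('scene')
o=bot.get_obs();R=Ro.from_quat(o['tool_rot']);p=np.array(o['eef_pos'])
for y in(.04,-.04):
  for b in(0,-.011,-.03): print(y,b,(proj(s,p+R.apply([0,y,b]))-[300,100])*3, p+R.apply([0,y,b]))
for d in [(0,0),(19,28),(19,-28),(-19,28),(-19,-28)]:
  r=np.radians(-5.5);f=np.array([np.cos(r),np.sin(r),0]);l=np.array([-np.sin(r),np.cos(r),0])
  print(d,(proj(s,np.array([.596,-.273,.0205])+f*d[0]/1e3+l*d[1]/1e3)-[300,100])*3)
"
```

```text
0.04 0 [214.1352456  351.81429585] [ 0.607323   -0.23328725  0.00405556]
0.04 -0.011 [217.60618221 339.54800367] [ 0.60921323 -0.2334637   0.0148905 ]
0.04 -0.03 [223.7322404  317.89851013] [ 0.61247817 -0.23376847  0.0336054 ]
-0.04 0 [302.7266711  423.10406054] [ 0.59966632 -0.31291999  0.0040945 ]
-0.04 -0.011 [307.12007223 410.7732974 ] [ 0.60155655 -0.31309644  0.01492944]
-0.04 -0.03 [314.88324104 388.98475755] [ 0.60482149 -0.31340121  0.03364433]
(0, 0) [252.82427364 376.0664929 ]
(19, 28) [242.18641438 337.72770251]
(19, -28) [305.23280334 387.14291323]
(-19, 28) [201.22317252 365.16072071]
(-19, -28) [264.10032457 416.70532281]
```

```bash
python3 -m crank '{"dr":[[0,0,0],[0,0,0],[0,0,0],[0,0,0],[0,0,0],[0,0,0]],"travel":[[0.004,0,0],[0.004,0,0],[0.004,0,0],[0.004,0,0],[0.004,0,0],[0.004,0,0]],"hand":[0.08,0.05,0.045,0.045,0.045,0.045]}'
python3 -c "
from h import *
st()
t=eyes.camera('top');s=eyes.camera('scene')
crop(s,300,100,500,300,3,'pics/s3.png')"
```

```text
clock: 4.7
eef_pos: [0.5995, -0.2727, 0.0041]
tool_rot: [0.048, 0.995, 0.004, -0.087]
ft_force: [1.0, 0.2, 3.6]
grip_width: 0.0545
t 4.7 p [ 0.5995 -0.2727  0.0041] psi -5.5 P -10.0 F [1.  0.2 3.6] g 0.0545 q [-0.4   0.85  0.39  1.28 -0.05 -0.3 ]
```

View pics/s3.png

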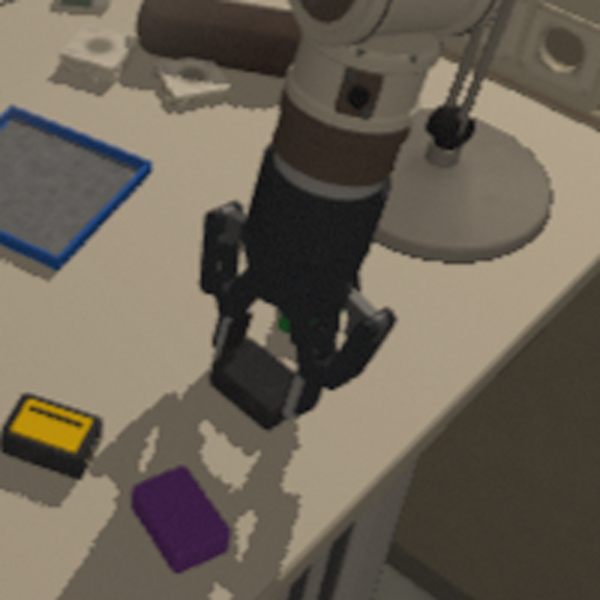

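```bash
python3 -c "
from h import *
c=((.5993,-.2733,.003),-5.5,-10)
rel([((.60,-.274,.12),-5.5,-10),((.637,-.296,.13),-5.5,66)],c)"
```

```text
dr [0.0, 0.0, 0.0] travel [0.0196, -0.0006, -0.1154]
dr [-0.0, -1.326, 0.0] travel [-0.017, -0.019, -0.132]
```

```bash
python3 -m crank '{"dr":[[0,0,0],[0,0,0],[0,0,0],[0,-0.18,0],[0,-0.36,0],[0,-0.54,0],[0,-0.72,0],[0,-0.9,0],[0,-1.08,0],[0,-1.26,0]],"travel":[[0.004,0,-0.025],[0.012,0,-0.07],[0.02,0,-0.115],[0.015,-0.002,-0.118],[0.01,-0.004,-0.12],[0.005,-0.007,-0.122],[0,-0.01,-0.124],[-0.005,-0.013,-0.126],[-0.01,-0.016,-0.128],[-0.015,-0.018,-0.13]],"hand":[0.045,0.045,0.045,0.045,0.045,0.045,0.045,0.045,0.045,0.045]}'
python3 -c "
from h import *
st()
t=eyes.camera('top');s=eyes.camera('scene')
crop(s,250,50,500,300,2.4,'pics/s4.png')
crop(t,300,50,500,300,2.4,'pics/t4.png')
rel([((.637,-.296,.13),-5.5,66)])
"
```

```text
clock: 6.05
eef_pos: [0.6338, -0.2941, 0.1257]
tool_rot: [0.044, 0.882, -0.022, 0.468]
ft_force: [0.8, 0.2, -1.4]
grip_width: 0.0546
t 6.05 p [ 0.6338 -0.2941  0.1257] psi -5.7 P 55.9 F [ 0.8  0.2 -1.4] g 0.0546 q [-0.61  0.4  -0.66 -0.4   0.42 -0.3 ]
dr [-0.0, -0.187, -0.008] travel [-0.0116, -0.0025, -0.0004]
```

View pics/s4.png

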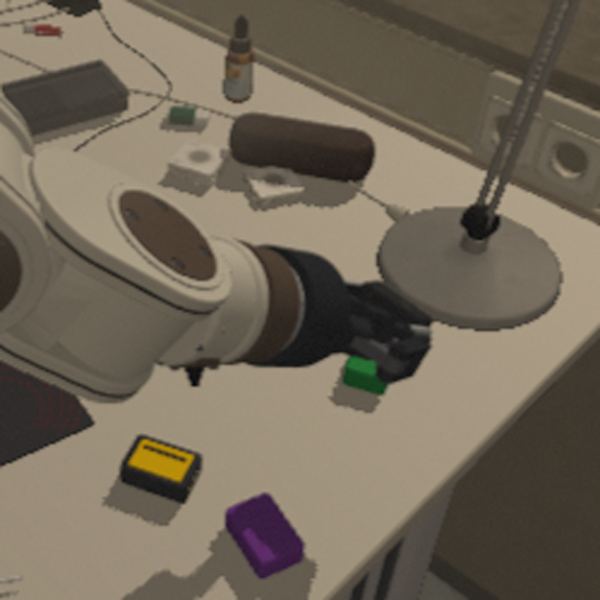

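View pics/t4.png

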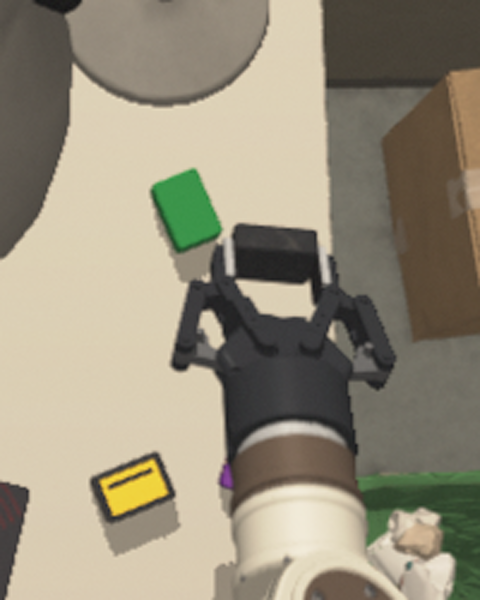

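```bash
python3 -c "
from h import *
p=np.array((.5993,-.2733,.003))+RT(-5.5,-10).apply([-.015,-.018,-.13]);print(p)
c=(p,-5.5,62.2)
rel([((.637,-.294,.12),-5.5,66),((.637,-.294,.06),-5.5,66)],c)"
```

```text
[ 0.63474922 -0.29479662  0.12842029]
dr [0.0, -0.066, 0.0] travel [0.0064, 0.001, 0.0058]
dr [0.0, -0.066, 0.0] travel [0.0595, 0.001, 0.0338]
```

```bash
python3 -m crank '{"dr":[[0,-0.066,0],[0,-0.066,0],[0,-0.066,0],[0,-0.066,0]],"travel":[[0.006,0.001,0.006],[0.035,0.001,0.02],[0.0595,0.001,0.034],[0.0595,0.001,0.034]],"hand":[0.045,0.045,0.045,0.045]}'
python3 -c "
from h import *
st()
t=eyes.camera('top');s=eyes.camera('scene')
crop(s,250,50,500,300,2.4,'pics/s5.png')
crop(t,300,50,500,300,2.4,'pics/t5.png')
rel([((.637,-.294,.026),-5.5,66)])
"
```

```text
clock: 6.65
eef_pos: [0.6292, -0.292, 0.054]
tool_rot: [0.044, 0.869, -0.022, 0.493]
ft_force: [0.0, 0.2, -1.0]
grip_width: 0.0544
t 6.65 p [ 0.6292 -0.292   0.054 ] psi -5.6 P 59.1 F [ 0.   0.2 -1. ] g 0.0544 q [-0.63  0.6  -0.75 -0.74  0.45 -0.29]
dr [-0.001, -0.113, -0.002] travel [0.0248, -0.0003, 0.0216]
```

View pics/s5.png

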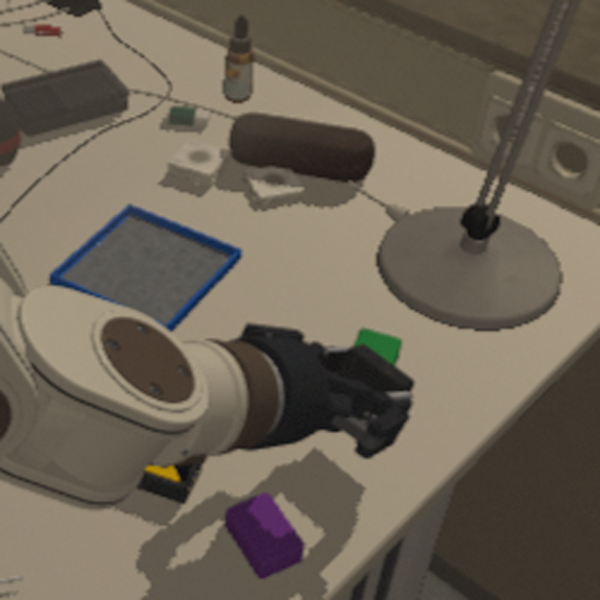

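View pics/t5.png

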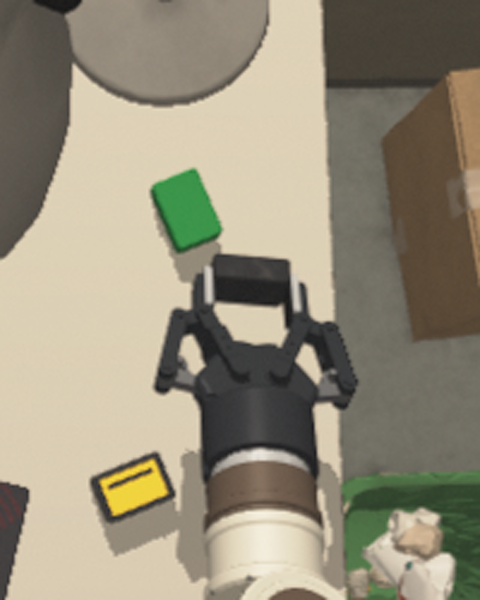

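```bash
python3 -m crank '{"dr":[[0,0,0],[0,0,0]],"travel":[[0,0,0],[0,0,0]],"hand":[0.045,0.045]}'
python3 -c "
from h import *
st()
rel([((.637,-.294,.028),-5.5,66),((.637,-.294,.06),-5.5,66)])
"
```

```text
clock: 7.0
eef_pos: [0.6309, -0.2934, 0.0598]
tool_rot: [0.043, 0.866, -0.024, 0.497]
ft_force: [0.6, -0.6, -1.1]
grip_width: 0.0542
t 7.0 p [ 0.6309 -0.2934  0.0598] psi -5.6 P 59.7 F [ 0.6 -0.6 -1.1] g 0.0542 q [-0.63  0.6  -0.75 -0.75  0.45 -0.29]
dr [-0.002, -0.11, -0.001] travel [0.0243, -0.0001, 0.0213]
dr [-0.002, -0.11, -0.001] travel [-0.0033, -0.0, 0.0052]
```

```bash
python3 -m crank '{"dr":[[0,-0.11,0],[0,-0.11,0],[0,-0.11,0],[0,-0.11,0],[0,-0.11,0]],"travel":[[-0.003,0,0.005],[0.01,0,0.012],[0.02,0,0.018],[0.022,0,0.02],[0.022,0,0.02]],"hand":[0.045,0.045,0.045,0.045,0.045]}'
python3 -c "
from h import *
st()
rel([((.637,-.294,.025),-5.5,66)])
t=eyes.camera('top');s=eyes.camera('scene')
crop(s,250,50,500,300,2.4,'pics/s6.png')
"
```

```text
clock: 7.62
eef_pos: [0.6366, -0.2936, 0.0293]
tool_rot: [0.042, 0.838, -0.026, 0.543]
ft_force: [-0.3, 0.1, -0.6]
grip_width: 0.0545
t 7.62 p [ 0.6366 -0.2936  0.0293] psi -5.6 P 65.9 F [-0.3  0.1 -0.6] g 0.0545 q [-0.64  0.78 -0.78 -1.08  0.49 -0.24]
dr [-0.001, -0.001, -0.002] travel [0.0038, -0.0003, 0.0022]
```

View pics/s6.png

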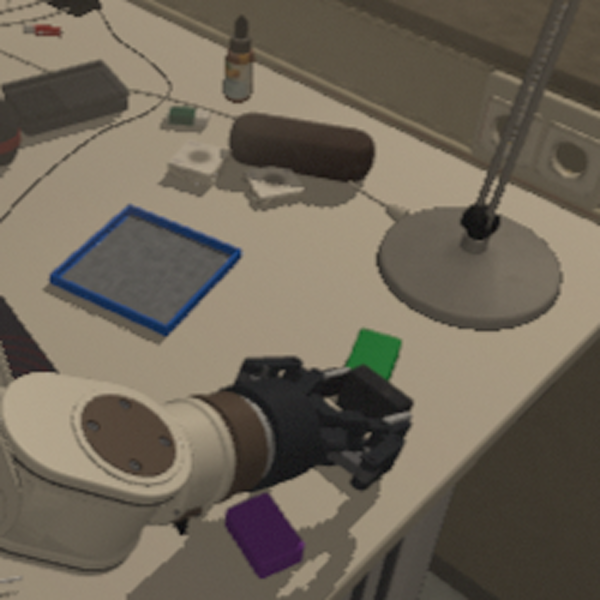

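```bash
python3 -m crank '{"dr":[[0,0,0],[0,0,0]],"travel":[[0.003,0,0.0013],[0.0046,0,0.002]],"hand":[0.045,0.045]}'; python3 -m crank '{"dr":[[0,0,0],[0,0,0]],"travel":[[0.002,0,0.001],[0.002,0,0.001]],"hand":[0.045,0.045]}'
```

```text
clock: 7.98
eef_pos: [0.6362, -0.2935, 0.024]
tool_rot: [0.042, 0.838, -0.026, 0.543]
ft_force: [-0.0, -0.2, -0.0]
grip_width: 0.0548
clock: 8.22
eef_pos: [0.6361, -0.2934, 0.0212]
tool_rot: [0.042, 0.838, -0.026, 0.543]
ft_force: [-0.3, 0.1, -1.1]
grip_width: 0.0544
```

```bash
python3 -m crank '{"dr":[[0,0,0],[0,0,0]],"travel":[[0.002,0,0.001],[0.002,0,0.001]],"hand":[0.045,0.045]}'; python3 -c "
from h import *
st()
t=eyes.camera('top');s=eyes.camera('scene')
crop(s,340,160,460,270,6,'pics/s7.png')
crop(t,360,100,460,200,6,'pics/t7.png')
"
```

```text
clock: 8.48
eef_pos: [0.6365, -0.2935, 0.0198]
tool_rot: [0.042, 0.838, -0.026, 0.543]
ft_force: [-1.1, 0.0, 1.1]
grip_width: 0.0543
t 8.47 p [ 0.6365 -0.2935  0.0198] psi -5.6 P 65.9 F [-1.1  0.   1.1] g 0.0543 q [-0.64  0.81 -0.78 -1.11  0.49 -0.24]
```

View pics/s7.png

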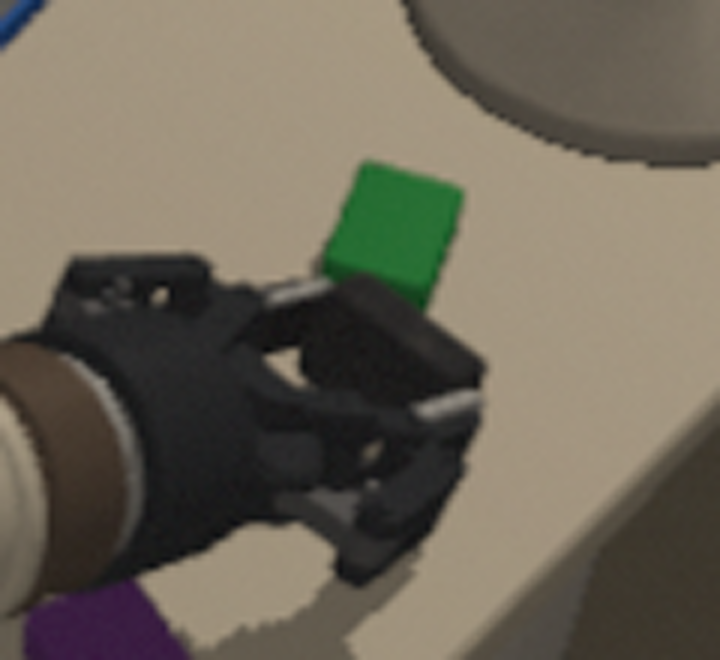

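View pics/t7.png

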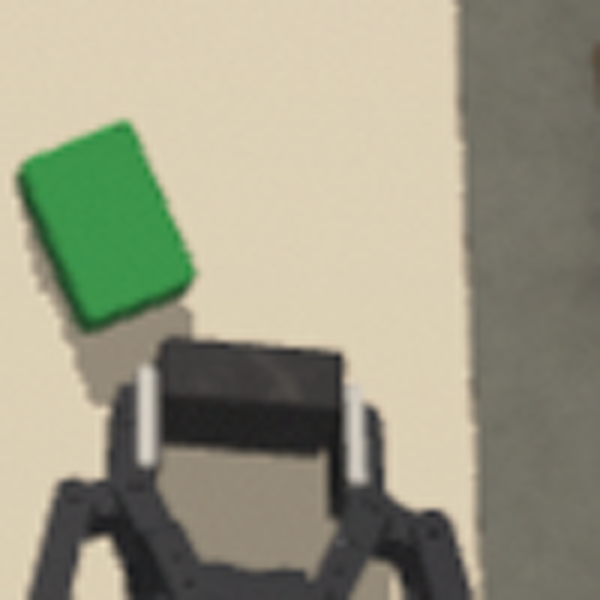

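```bash
python3 -m crank '{"dr":[[0,0,0],[0,0,0]],"travel":[[0.002,0,0.001],[0.002,0,0.001]],"hand":[0.045,0.045]}'; python3 -m crank '{"dr":[[0,0,0],[0,0,0]],"travel":[[0.002,0,0.001],[0.002,0,0.001]],"hand":[0.045,0.045]}'
```

```text
clock: 8.82
eef_pos: [0.6373, -0.2937, 0.0196]
tool_rot: [0.041, 0.837, -0.026, 0.545]
ft_force: [-4.8, 1.7, 7.7]
grip_width: 0.0545
clock: 9.07
eef_pos: [0.6382, -0.2938, 0.0196]
tool_rot: [0.04, 0.836, -0.027, 0.547]
ft_force: [-8.4, 4.1, 14.4]
grip_width: 0.0545
```

```bash
python3 -m crank '{"dr":[[0,0,0],[0,0,0],[0,0,0],[0,0,0],[0,0,0],[0,0,0]],"travel":[[-0.003,0,-0.001],[-0.003,0,-0.001],[-0.003,0,-0.001],[-0.003,0,-0.001],[-0.003,0,-0.001],[-0.003,0,-0.001]],"hand":[0.045,0.06,0.066,0.068,0.068,0.068]}'; python3 -c "
from h import *
st()
t=eyes.camera('top');s=eyes.camera('scene')
crop(s,340,160,460,270,6,'pics/s8.png')
crop(t,360,100,460,200,6,'pics/t8.png')
"
```

```text
clock: 9.82
eef_pos: [0.6367, -0.2934, 0.0177]
tool_rot: [0.042, 0.838, -0.026, 0.543]
ft_force: [0.4, -0.1, -1.0]
grip_width: 0.0681
t 9.82 p [ 0.6367 -0.2934  0.0177] psi -5.6 P 65.8 F [ 0.4 -0.1 -1. ] g 0.0681 q [-0.64  0.81 -0.78 -1.11  0.49 -0.24]
```

View pics/s8.png

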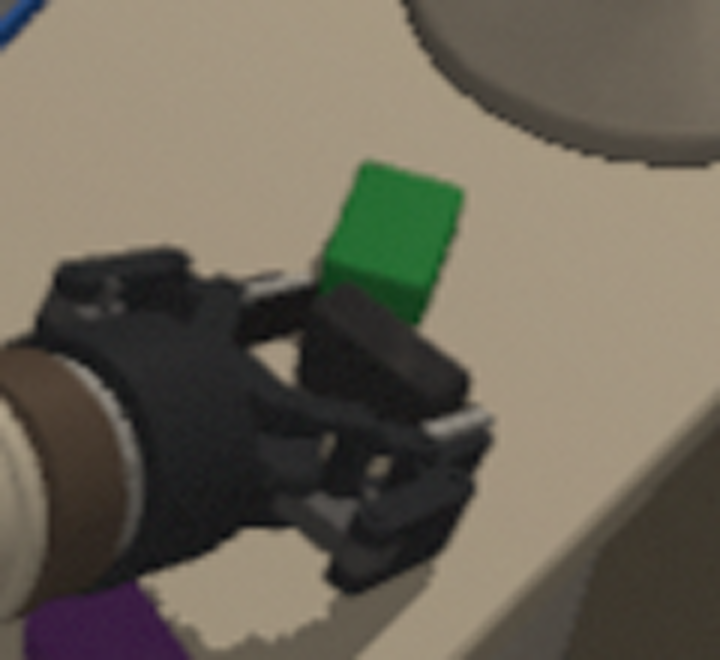

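View pics/t8.png

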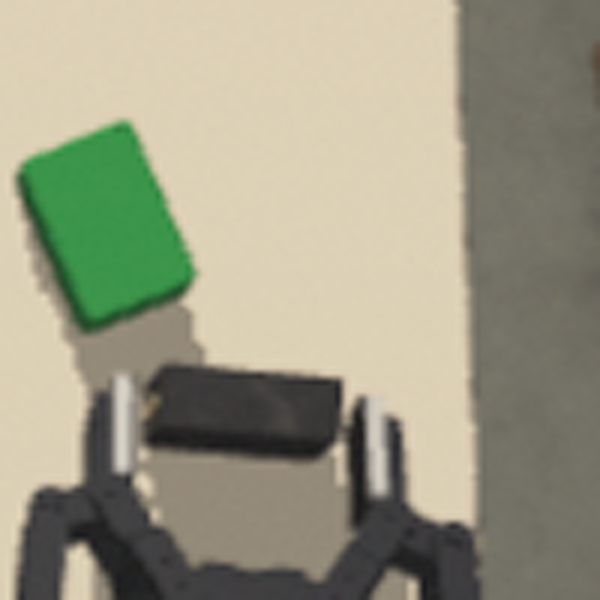

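```bash
python3 -m crank '{"dr":[[0,0,0],[0,0,0],[0,0,0],[0,0,0],[0,0.18,0],[0,0.36,0],[0,0.54,0],[0,0.72,0]],"travel":[[0,0,0],[0,0,-0.03],[0,0,-0.07],[-0.03,0,-0.1],[-0.08,0,-0.1],[-0.12,0,-0.1],[-0.15,0,-0.1],[-0.15,0,-0.1]],"hand":[0.075,0.078,0.078,0.078,0.078,0.078,0.078,0.078]}'; python3 -c "
from h import *
st()
t=eyes.camera('top');s=eyes.camera('scene')
crop(s,340,160,460,270,6,'pics/s9.png')
crop(t,360,100,460,200,6,'pics/t9.png')
"
```

```text
clock: 10.92
eef_pos: [0.6075, -0.297, 0.168]
tool_rot: [0.05, 0.92, -0.017, 0.389]
ft_force: [1.9, -0.6, -1.7]
grip_width: 0.0781
t 10.93 p [ 0.6075 -0.297   0.168 ] psi -6.0 P 45.9 F [ 1.9 -0.6 -1.7] g 0.0781 q [-0.61  0.25 -0.51  0.08  0.36 -0.37]
```

View pics/s9.png

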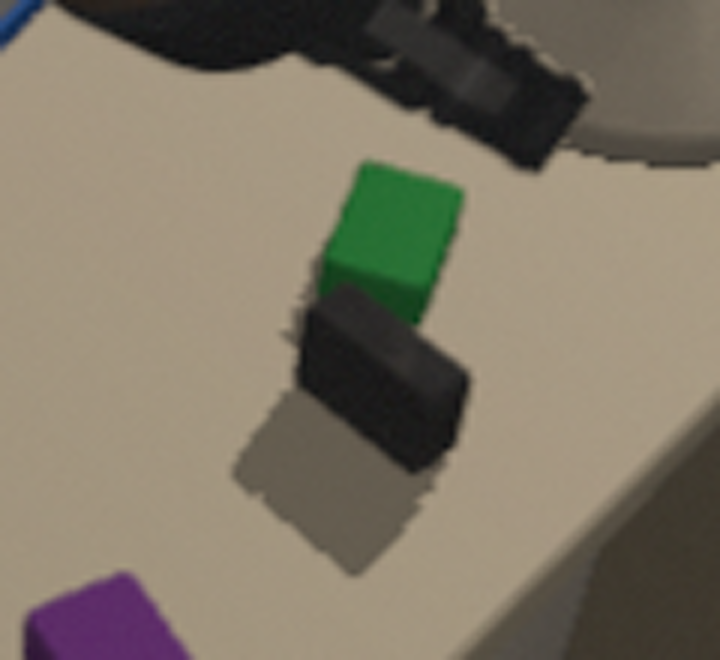

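View pics/t9.png

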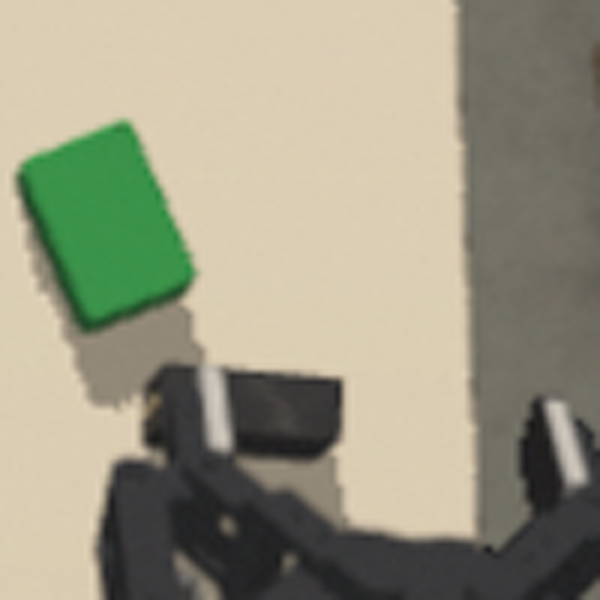

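```bash
python3 -c "
from h import *
t=eyes.camera('top');s=eyes.camera('scene')
for u,v in[(390,224.2),(409.2,239.2)]: print('near bottom',ray(s,u,v,0))
for u,v in[(398.3,207.5),(418,222.5),(391.3,211.5)]: print('top s',ray(s,u,v,.038))
for u,v in[(387.5,160.8),(417.2,163.3)]: print('far top edge',ray(t,u,v,.038))
"
```

```text
near bottom [ 0.62224456 -0.26967448  0.        ]
near bottom [ 0.61776699 -0.3200025   0.        ]
top s [ 0.63842964 -0.27178205  0.038     ]
top s [ 0.63320386 -0.32207922  0.038     ]
top s [ 0.62023606 -0.26863264  0.038     ]
far top edge [ 0.63570432 -0.2677475   0.038     ]
far top edge [ 0.63050067 -0.32123578  0.038     ]
```

```bash
python3 -c "
from h import *
rel([((.627,-.295,.13),-5.3,0)])"
```

```text
dr [0.002, 0.807, -0.014] travel [0.016, 0.0041, 0.0396]
```

```bash
python3 -m crank '{"dr":[[0,0.16,0],[0,0.32,0],[0,0.48,0],[0,0.64,-0.01],[0,0.807,-0.014],[0,0.807,-0.014],[0,0.807,-0.014]],"travel":[[0,0.004,0],[0,0.004,0],[0,0.004,0.01],[0.01,0.004,0.02],[0.016,0.004,0.0396],[0.016,0.004,0.0396],[0.016,0.004,0.0396]],"hand":[0.078,0.078,0.078,0.078,0.078,0.078,0.078]}'; python3 -c "
from h import *
st()
rel([((.627,-.295,.01),-5.3,0)])
t=eyes.camera('top')
crop(t,340,80,480,220,4,'pics/t10.png')
"
```

```text
clock: 12.0
eef_pos: [0.6245, -0.2944, 0.1243]
tool_rot: [0.046, 0.999, 0.003, -0.003]
ft_force: [-0.8, 0.6, 0.1]
grip_width: 0.0783
t 12.0 p [ 0.6245 -0.2944  0.1243] psi -5.3 P -0.4 F [-0.8  0.6  0.1] g 0.0783 q [-0.44  0.69  0.43  1.32  0.   -0.35]
dr [0.005, -0.007, -0.0] travel [-0.0033, -0.001, 0.1143]
```

View pics/t10.png

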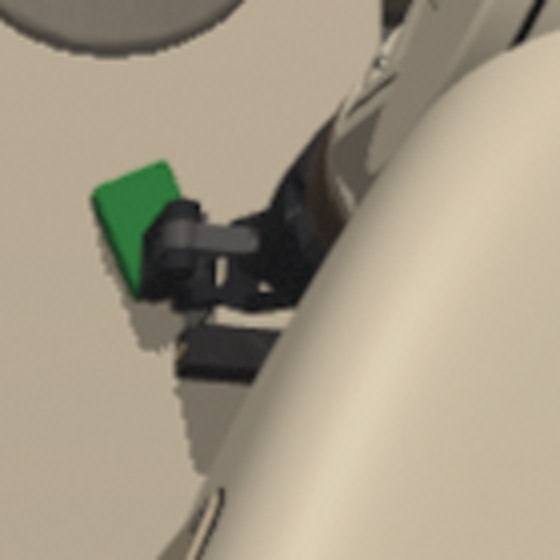

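```bash
python3 -m crank '{"dr":[[0,0,0],[0,0,0],[0,0,0],[0,0,0],[0,0,0]],"travel":[[0,0,0.03],[0,0,0.06],[0,0,0.07],[0,0,0.07],[0,0,0.07]],"hand":[0.078,0.078,0.078,0.078,0.078]}'; python3 -c "
from h import *
st()
rel([((.627,-.295,.01),-5.3,0)])
s=eyes.camera('scene')
crop(s,340,130,460,260,5,'pics/s11.png')
"
```

```text
clock: 12.68
eef_pos: [0.6265, -0.2951, 0.0607]
tool_rot: [0.046, 0.999, 0.001, 0.0]
ft_force: [0.2, -0.0, -0.1]
grip_width: 0.0783
t 12.68 p [ 0.6265 -0.2951  0.0607] psi -5.3 P 0.0 F [ 0.2 -0.  -0.1] g 0.0783 q [-0.44  0.73  0.33  1.18  0.   -0.35]
dr [0.002, 0.001, -0.0] travel [-0.0004, 0.0, 0.0507]
```

View pics/s11.png

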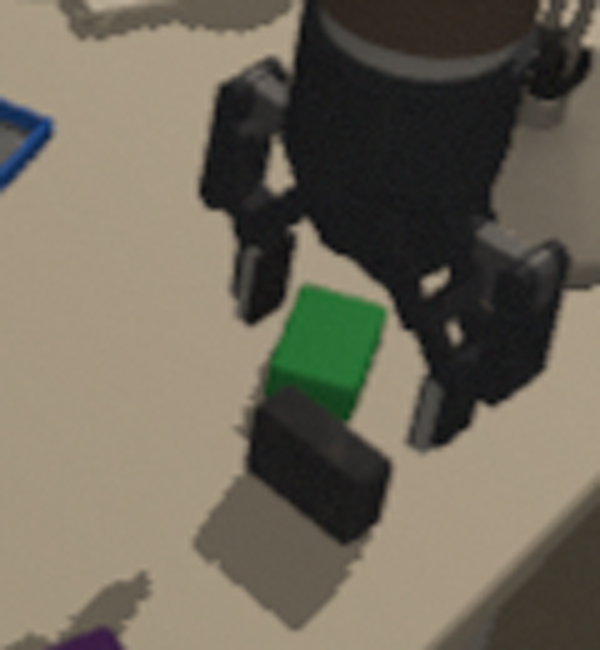

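```bash
python3 -m crank '{"dr":[[0,0,0],[0,0,0],[0,0,0],[0,0,0],[0,0,0],[0,0,0],[0,0,0],[0,0,0]],"travel":[[0,0,0.025],[0,0,0.05],[0,0,0.05],[0,0,0.05],[0,0,0.05],[0,0,0.05],[0,0,0.05],[0,0,0.05]],"hand":[0.078,0.078,0.078,0.065,0.055,0.045,0.045,0.045]}'; python3 -c "
from h import *
st()
s=eyes.camera('scene')
crop(s,340,130,460,260,5,'pics/s12.png')
"
```

```text
clock: 13.72
eef_pos: [0.627, -0.2949, 0.0103]
tool_rot: [0.046, 0.999, 0.001, 0.0]
ft_force: [-0.7, 1.2, 5.4]
grip_width: 0.0549
t 13.72 p [ 0.627  -0.2949  0.0103] psi -5.3 P 0.0 F [-0.7  1.2  5.4] g 0.0549 q [-0.44  0.77  0.28  1.08  0.   -0.35]
```

View pics/s12.png

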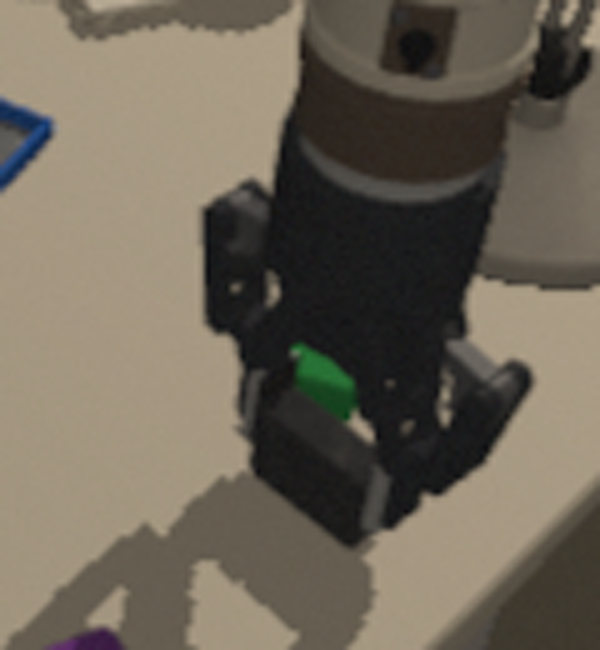

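```bash
python3 -m crank '{"dr":[[0,0,0],[0,0,0],[0,-0.17,0],[0,-0.34,0],[0,-0.51,0],[0,-0.68,0],[0,-0.85,0],[0,-1.047,0],[0,-1.047,0],[0,-1.047,0]],"travel":[[0,0,-0.03],[0,0,-0.07],[0.005,0,-0.1],[0.01,0,-0.11],[0.015,0,-0.11],[0.02,0,-0.11],[0.025,0,-0.11],[0.027,0,-0.11],[0.027,0,-0.11],[0.027,0,-0.11]],"hand":[0.045,0.045,0.045,0.045,0.045,0.045,0.045,0.045,0.045,0.045]}'; python3 -c "
from h import *
st()
rel([((.62,-.16,.11),5,60),((.64,-.028,.11),8,60)])
s=eyes.camera('scene');t=eyes.camera('top')
crop(s,250,60,500,300,2.4,'pics/s13.png')
crop(t,260,60,460,260,3,'pics/t13.png')
"
```

```text
clock: 15.02
eef_pos: [0.5962, -0.2911, 0.1143]
tool_rot: [0.043, 0.868, -0.02, 0.495]
ft_force: [0.2, 0.7, -1.0]
grip_width: 0.0549
t 15.03 p [ 0.5962 -0.2911  0.1143] psi -5.4 P 59.4 F [ 0.2  0.7 -1. ] g 0.0549 q [-0.67  0.42 -0.79 -0.6   0.49 -0.32]
dr [-0.153, -0.01, -0.098] travel [-0.0012, 0.1328, 0.0125]
dr [-0.198, -0.009, -0.124] travel [-0.0042, 0.266, 0.0195]
```

View pics/s13.png

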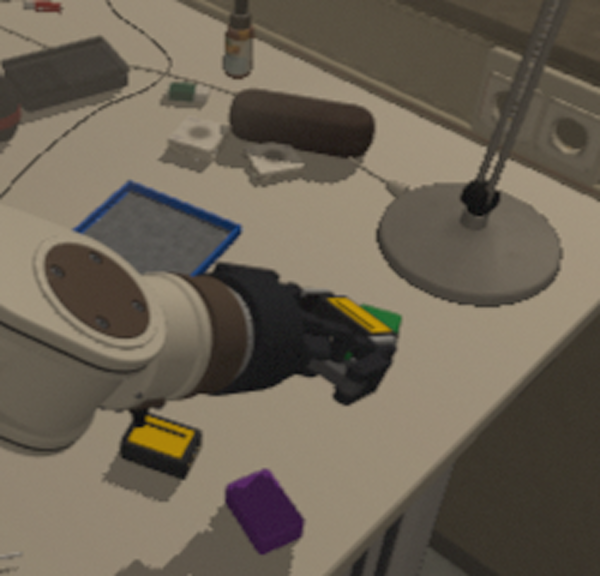

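View pics/t13.png

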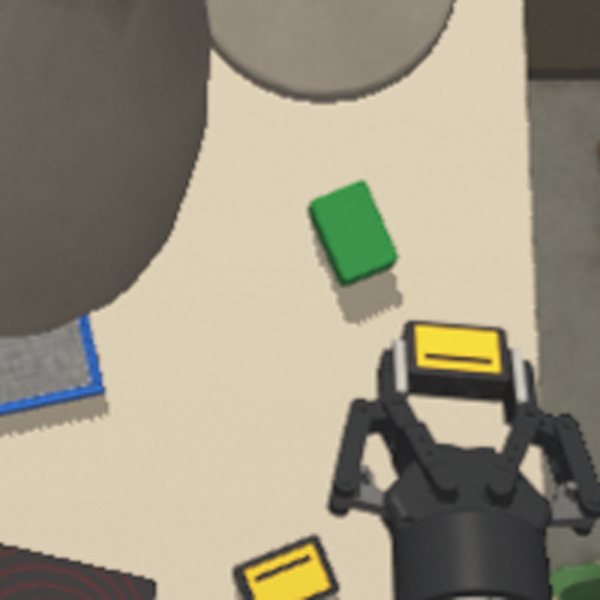

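The label now faces up while the battery is gripped (top crop at (457,350)). I'll traverse to the tray with the tool pitched, which keeps the arm back from the lamp.

```bash
python3 -m crank '{"dr":[[-0.04,0,-0.025],[-0.08,-0.005,-0.05],[-0.12,-0.009,-0.075],[-0.16,-0.009,-0.1],[-0.198,-0.009,-0.124],[-0.198,-0.009,-0.124],[-0.198,-0.009,-0.124],[-0.198,-0.009,-0.124]],"travel":[[0,0.05,0.003],[0,0.1,0.007],[0,0.15,0.01],[0,0.2,0.013],[0,0.24,0.017],[-0.004,0.266,0.02],[-0.004,0.266,0.02],[-0.004,0.266,0.02]],"hand":[0.045,0.045,0.045,0.045,0.045,0.045,0.045,0.045]}'; python3 -c "
from h import *
st()
rel([((.656,-.024,.06),8,60),((.656,-.024,.025),8,60)])
s=eyes.camera('scene');t=eyes.camera('top')
crop(s,150,60,450,300,2.4,'pics/s14.png')
crop(t,160,60,460,260,2.4,'pics/t14.png')
"
```

```text
clock: 16.12
eef_pos: [0.6438, -0.0293, 0.1135]
tool_rot: [-0.062, 0.862, 0.033, 0.502]
ft_force: [-0.3, -0.3, -1.8]
grip_width: 0.0546
t 16.12 p [ 0.6438 -0.0293  0.1135] psi 8.1 P 60.4 F [-0.3 -0.3 -1.8] g 0.0546 q [-0.17  0.41 -0.91 -0.79  0.27 -0.16]
dr [-0.002, 0.007, 0.006] travel [0.0402, 0.0039, 0.0376]
dr [-0.002, 0.007, 0.006] travel [0.0706, 0.0041, 0.0549]
```

View pics/s14.png

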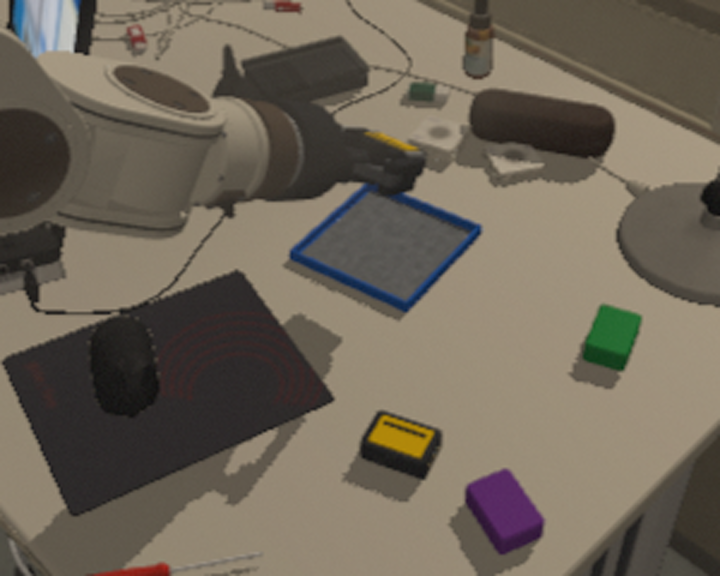

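View pics/t14.png

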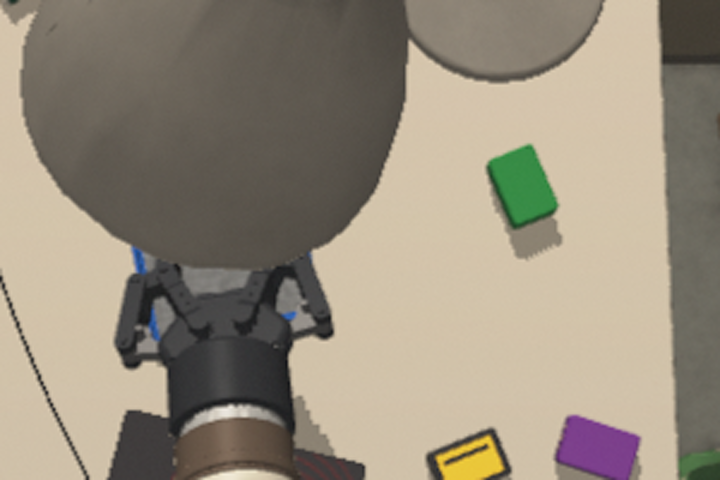

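```bash
python3 -m crank '{"dr":[[0,0,0],[0,0,0],[0,0,0],[0,0,0],[0,0,0],[0,0,0]],"travel":[[0.02,0.002,0.02],[0.04,0.003,0.037],[0.055,0.003,0.046],[0.066,0.003,0.052],[0.066,0.003,0.052],[0.066,0.003,0.052]],"hand":[0.045,0.045,0.045,0.045,0.045,0.045]}'; python3 -c "
from h import *
st()
s=eyes.camera('scene');t=eyes.camera('top')
crop(s,220,100,400,240,4,'pics/s15.png')
"
```

```text
clock: 16.98
eef_pos: [0.655, -0.0256, 0.0297]
tool_rot: [-0.062, 0.862, 0.033, 0.501]
ft_force: [0.7, -0.0, -0.5]
grip_width: 0.055
t 16.98 p [ 0.655  -0.0256  0.0297] psi 8.0 P 60.3 F [ 0.7 -0.  -0.5] g 0.055 q [-0.16  0.68 -0.91 -1.06  0.25 -0.15]
```

View pics/s15.png

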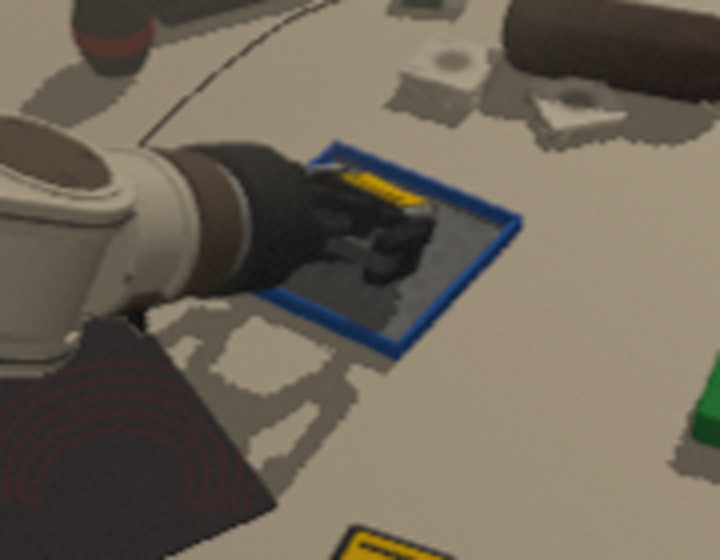

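```bash
python3 -m crank '{"dr":[[0,0,0],[0,0,0]],"travel":[[0.003,0,0.0017],[0.006,0,0.0035]],"hand":[0.045,0.045]}'; python3 -m crank '{"dr":[[0,0,0],[0,0,0]],"travel":[[0.0035,0,0.002],[0.0035,0,0.002]],"hand":[0.045,0.045]}'; python3 -m crank '{"dr":[[0,0,0],[0,0,0]],"travel":[[0.0017,0,0.001],[0.0017,0,0.001]],"hand":[0.045,0.045]}'
```

```text
clock: 17.32
eef_pos: [0.655, -0.0248, 0.0228]
tool_rot: [-0.062, 0.862, 0.033, 0.502]
ft_force: [0.0, -0.4, -1.7]
grip_width: 0.0547
clock: 17.58
eef_pos: [0.6552, -0.0247, 0.0187]
tool_rot: [-0.062, 0.862, 0.033, 0.502]
ft_force: [-1.1, -0.2, 2.1]
grip_width: 0.055
clock: 17.82
eef_pos: [0.6559, -0.0247, 0.0185]
tool_rot: [-0.063, 0.861, 0.033, 0.503]
ft_force: [-4.7, 0.9, 8.3]
grip_width: 0.0549
```

```bash
python3 -m crank '{"dr":[[0,0,0],[0,0,0],[0,0,0],[0,0,0],[0,0,0],[0,0,0]],"travel":[[-0.0017,0,-0.001],[-0.0017,0,-0.001],[-0.0017,0,-0.001],[-0.0017,0,-0.001],[-0.0017,0,-0.001],[-0.0017,0,-0.001]],"hand":[0.045,0.058,0.062,0.066,0.068,0.068]}'; python3 -c "
from h import *
st()
s=eyes.camera('scene');t=eyes.camera('top')
crop(s,220,100,400,240,4,'pics/s16.png')
crop(t,160,100,360,260,4,'pics/t16.png')
"
```

```text
clock: 18.58
eef_pos: [0.6548, -0.0248, 0.0182]
tool_rot: [-0.062, 0.862, 0.033, 0.501]
ft_force: [0.1, 0.2, 0.4]
grip_width: 0.0679
t 18.57 p [ 0.6548 -0.0248  0.0182] psi 8.1 P 60.3 F [0.1 0.2 0.4] g 0.0679 q [-0.15  0.72 -0.91 -1.09  0.25 -0.15]
```

View pics/s16.png

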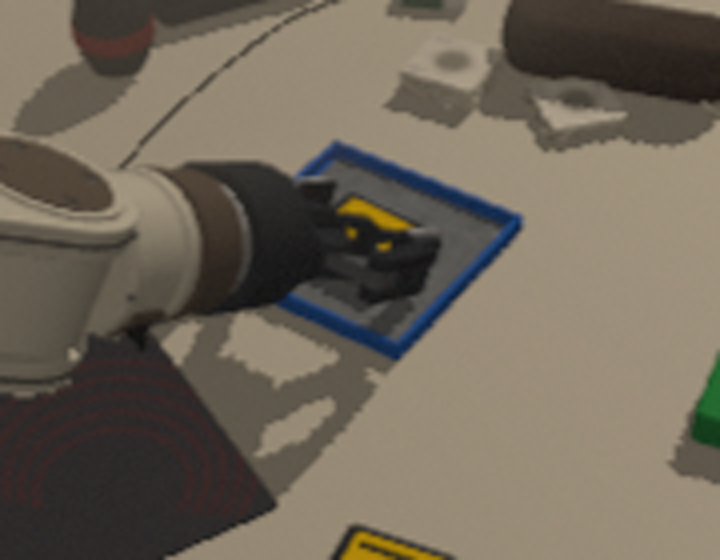

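Released, and the battery appears to have settled flat with its label up. I'll open slightly wider and retreat backwards and up along the tool axis.

```bash
python3 -m crank '{"dr":[[0,0,0],[0,0,0],[0,0,0],[0,0,0],[0,0,0],[0,0,0],[0,0,0]],"travel":[[-0.003,0,-0.002],[-0.003,0,-0.02],[-0.003,0,-0.06],[-0.01,0,-0.1],[-0.03,-0.03,-0.13],[-0.06,-0.08,-0.16],[-0.06,-0.13,-0.16]],"hand":[0.07,0.07,0.07,0.07,0.07,0.07,0.07]}'; python3 -c "
from h import *
st()
s=eyes.camera('scene');t=eyes.camera('top')
crop(s,220,100,400,240,4,'pics/s17.png')
crop(t,160,100,360,260,4,'pics/t17.png')
"
```

```text
clock: 19.55
eef_pos: [0.5655, -0.1699, 0.1567]
tool_rot: [-0.064, 0.86, 0.031, 0.505]
ft_force: [2.4, -0.4, -0.1]
grip_width: 0.0702
t 19.55 p [ 0.5655 -0.1699  0.1567] psi 8.1 P 60.8 F [ 2.4 -0.4 -0.1] g 0.0702 q [-0.6   0.24 -0.91 -0.5   0.62 -0.43]
```

View pics/s17.png

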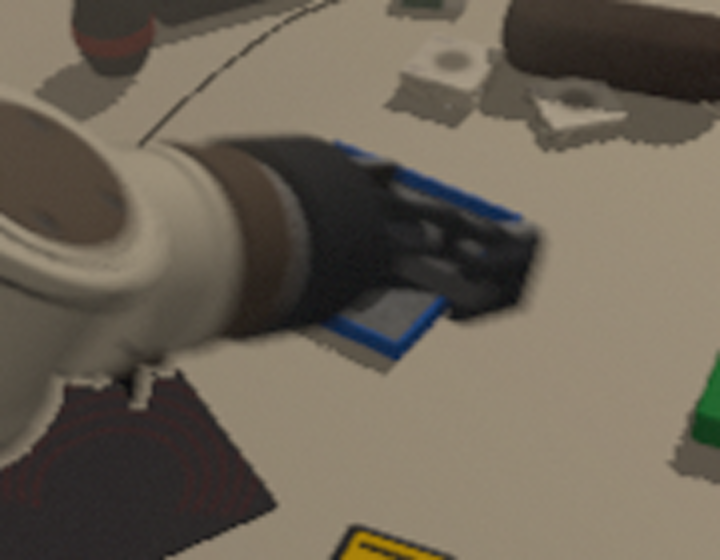

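View pics/t17.png

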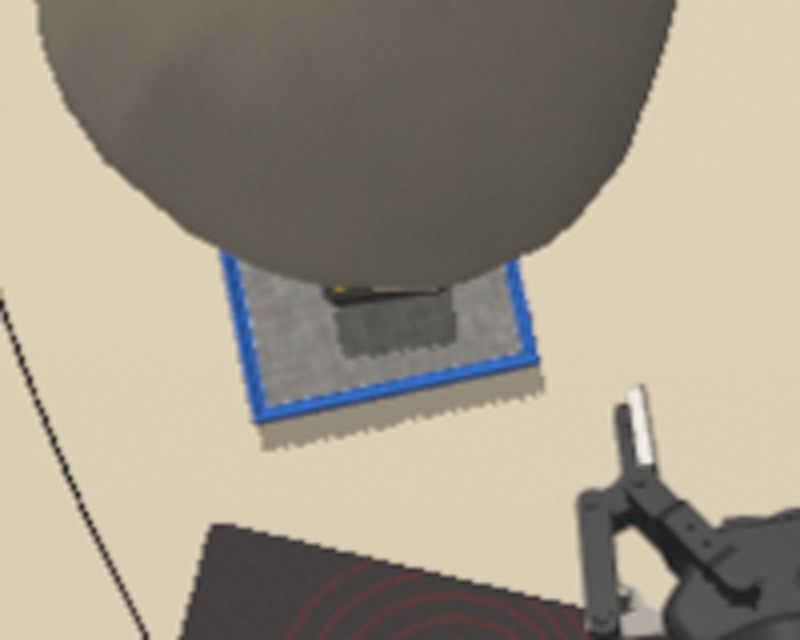

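```bash
python3 -m crank '{"dr":[[0,0,0],[0,0,0],[0,0,0],[0,0,0],[0,0,0]],"travel":[[-0.02,-0.05,-0.01],[-0.04,-0.1,-0.02],[-0.06,-0.15,-0.04],[-0.06,-0.15,-0.04],[-0.06,-0.15,-0.04]],"hand":[0.07,0.07,0.07,0.07,0.07]}'; python3 -c "
from h import *
st()
s=eyes.camera('scene');t=eyes.camera('top')
cv2.imwrite('pics/s18f.png',s['color'][:,:,::-1])
crop(s,220,100,400,240,4,'pics/s18.png')
crop(t,300,150,440,290,4,'pics/t18.png')
"
```

```text
clock: 20.27
eef_pos: [0.5801, -0.3157, 0.2214]
tool_rot: [-0.062, 0.863, 0.034, 0.5]
ft_force: [-0.6, -0.3, -0.5]
grip_width: 0.0699
t 20.27 p [ 0.5801 -0.3157  0.2214] psi 8.1 P 60.2 F [-0.6 -0.3 -0.5] g 0.0699 q [-0.83  0.25 -0.54  0.    0.8  -0.63]
```

View pics/s18.png

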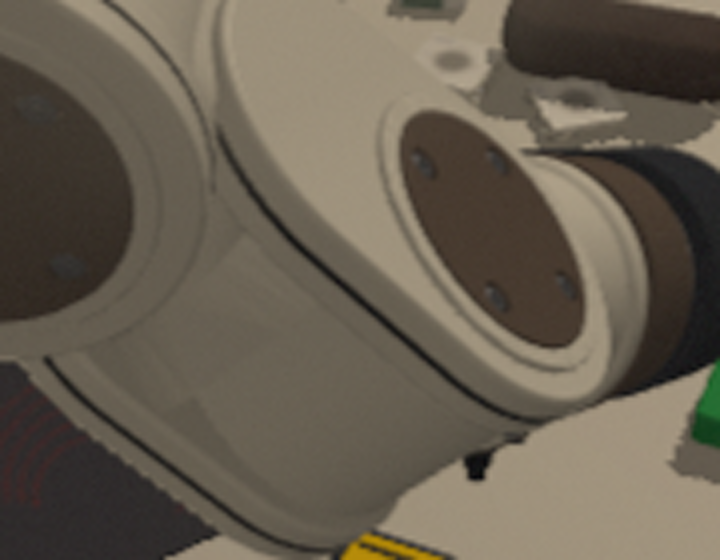

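View pics/s18f.png

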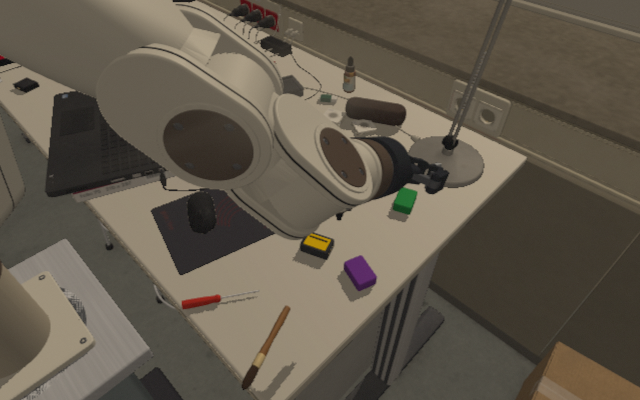

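```bash
python3 -c "
from h import *
rel([((.42,-.17,.25),5,25),((.28,0.0,.28),5,10)])
s=eyes.camera('scene');print(proj(s,(.28,0,.28)),proj(s,(.28,0,.58)))"
```

```text
dr [0.037, 0.614, 0.042] travel [0.0429, 0.1658, -0.1343]
dr [0.032, 0.875, 0.047] travel [0.0736, 0.3539, -0.2486]
[118.51738153 123.49112758] [  14.75948938 -138.81935251]
```

```bash
python3 -m crank '{"dr":[[0.01,0.15,0.01],[0.02,0.3,0.02],[0.03,0.45,0.03],[0.037,0.614,0.042],[0.032,0.75,0.045],[0.032,0.875,0.047],[0.032,0.875,0.047],[0.032,0.875,0.047],[0.032,0.875,0.047]],"travel":[[0.01,0.04,-0.034],[0.02,0.08,-0.067],[0.032,0.124,-0.1],[0.043,0.166,-0.134],[0.052,0.22,-0.17],[0.06,0.27,-0.2],[0.07,0.32,-0.23],[0.0736,0.354,-0.249],[0.0736,0.354,-0.249]],"hand":[0.07,0.07,0.07,0.07,0.07,0.07,0.07,0.07,0.07]}'; python3 -c "
from h import *
st()
s=eyes.camera('scene');t=eyes.camera('top')
cv2.imwrite('pics/s19f.png',s['color'][:,:,::-1])
crop(s,260,120,360,200,7,'pics/s19.png')
T=t['color'].astype(int)
m=((T.max(2)<75)|((T[:,:,0]-T[:,:,2])>90)).astype(np.uint8);mm=m*0;mm[235:275,330:380]=m[235:275,330:380]
k=max(cv2.findContours(mm,0,2)[0],key=cv2.contourArea);print('b',cv2.minAreaRect(k.astype(np.float32)))
"
```

```text
clock: 21.55
eef_pos: [0.2791, 0.0003, 0.2801]
tool_rot: [-0.046, 0.995, 0.002, 0.089]
ft_force: [0.0, -0.2, 0.2]
grip_width: 0.07
t 21.55 p [0.2791 0.0003 0.2801] psi 5.3 P 10.2 F [ 0.  -0.2  0.2] g 0.07 q [-0.02 -0.38 -0.45  1.32  0.02 -0.11]
b ((354.9310302734375, 252.82754516601562), (20.055095672607422, 30.082643508911133), 68.19859313964844)
```

View pics/s19.png

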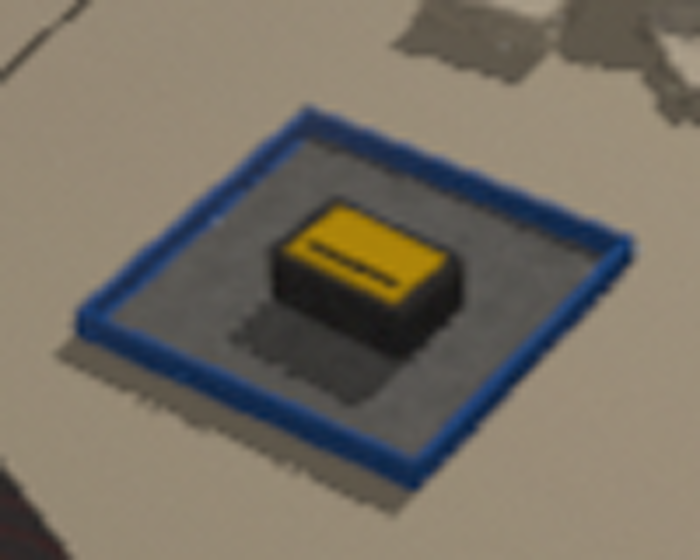

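View pics/s19f.png

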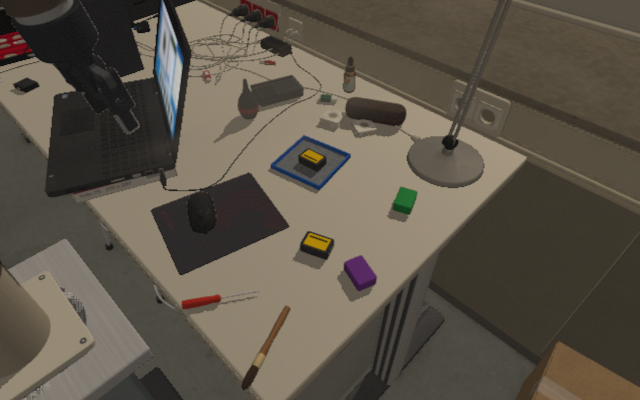

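The battery lies flat near the middle of the tray with its label up (scene (312,160)). Battery b hasn't moved: (354.9,252.8) px now and (354.8,252.9) at the start. The arm is clear and touching nothing.

```bash
python3 -c "
from h import *
s=eyes.camera('scene')
P=[ray(s,260+u/7,120+v/7,.0245) for u,v in[(338,200),(458,255),(400,325),(277,255)]]
print('a centre',np.mean(P,0)); print(np.mean([ray(s,260+u/7,120+v/7,.011) for u,v in[(308,110),(632,243),(415,468),(80,318)]],0)); st()
job.job_done()"
```

```text
a centre [ 0.64043381 -0.03141196  0.0245    ]
[ 0.64238644 -0.02518366  0.011     ]
t 21.7 p [ 0.2807 -0.0017  0.28  ] psi 5.0 P 10.2 F [-0.5  0.3 -0.5] g 0.0701 q [-0.02 -0.38 -0.45  1.32  0.02 -0.11]
the job is handed in; nothing more can be done
```

The face-down battery now lies flat near the middle of the blue tray with its yellow label up. I handed the job in at about 21.7 s of the 56 s allowed; no verdict was reported.

**What I did:** I turned the battery in two steps.
1. I gripped it by its ends, pitched it forward and stood it on its long side on the desk.
2. I regripped it from above, pitched it forward again and carried it into the tray. I lowered it until its front edge touched the floor, then let it go, so it settled through the last 30° or so instead of being set fully flat.

**Last checks:**
- **Battery position:** its measured centre is about 2 mm and 6 mm from the tray's middle, against the 50 mm allowed.
- **Other battery:** it shifted by less than 0.2 px in the top view, so it has not moved.
- **Robot:** the gripper was open and well clear of everything, with the force reading near zero.

**What disagreed or could not be checked:**
- The lamp head hides much of the tray from the top camera, so the final position comes from the scene camera alone.
- On the first set-down the battery touched the desk about 6 mm lower than I had predicted; it still stood upright.

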